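Close the bench marker and give its two-key start

ROBOT

A 6-joint arm with a two-finger parallel gripper is mounted at the origin on the work surface. World frame = base frame: x ahead of the robot, y to its left, z up, the work surface at z = 0. Lengths are in m, angles in degrees, forces in N, time in s.
With the tool pointing down it reaches from about 0.4 to 0.825 m from the base axis. Payload 7 kg.
Tool frame: the origin (TCP) lies midway between the tips of the shut fingers; the grasp point (between the pads) lies 19 mm behind it; x points along the fingers, z is the direction in which the jaws open and shut, and the axes are right-handed (so a half turn about x gives the same grasp; the last joint's range is limited). The gripper opens to 88 mm and grips with 3 to 60 N. Pads are 19 mm wide; open, the fingers measure 130 mm over their backs; the gripper's body (78 mm by 193 mm) begins 47 mm behind the grasp point.
Start: joints at [-50.586, 20.546, 0.682, 0, -70.136, -16.507], TCP at [0.263, -0.622, 0.227] pointing down, gripper open.
Joint ranges: [-176.03, 176.03], [-82.01, 121.73], [-58.28, 71.71], [-173.87, 95.51], [-174.79, -0.11], [-173.66, 173.66]. Speed limits (degrees/s): [136.94, 136.94, 172.46, 180, 180, 180].

INTERFACE

Orientations are given as [roll, pitch, yaw] about the fixed x, y, z axes, in that order (R = Rz(yaw) Ry(pitch) Rx(roll)).
In Python, from plant import get_state, capture, close_job gives the robot as it stands.
- The arm moves only by the tool play_rows, never from a script. Its argument "series" is one flat list of numbers, 4 for each row, row after row: the shift along the tool's x, y, z in m, then the turn about the tool's x in rad. In form: [tx, ty, tz, spin, tx, ty, tz, spin, ...]. A call has exactly 5 rows; each row shifts and turns the commanded pose from where the row before left it, along the tool's axes as they then stand; what a row does not reach is not made up. A row lasts 1/12 s, in which the tool goes at most 41.7 mm and 7.16 degrees, less where a joint would pass 70% of its speed; a pose out of reach is approached as far as the arm can. A call is refused whole if a number of a shift passes 0.0417 or a number of a turn 0.125, either way. A call with a gripper value outside its range is refused whole. "jaw" is the opening in per cent of the stroke, from 0 (shut) to 100 (fully open), set as the call begins (left out, the last holds). The fingers move at their own pace and stop on an object; "squeeze" is the grip in N (left out, the last holds). Time passes only in rows, so rows that do not move let the fingers close, or fill a call up. It gives the time, the measured TCP pose, the force and the opening at its end, in the units of the state.
- get_state(): the state, without advancing time (a new reading comes with each control period).
- capture(name): name is "side" or "top"; returns a dict with "img" (420x560x3 uint8, blue, green, red), "K" (3x3 intrinsics, pixels), "world_from_camera" (4x4, takes a point from camera to world coordinates). Camera axes: x right, y down, z forward; pixel columns grow to the right and rows downward; lengths in m; the calibration is good to about 2 mm. A picture is of the moment at which its call begins. There is no depth.
- close_job(): hands the job in, once; it reports no verdict.
The state is a dict: "time_s": time; "joints": joint angles; "qd": joint speeds; "joint_torque": joint torques, N m; "tcp_pos": TCP position; "eef_rot": TCP orientation; "contact_force": force on the tool from outside, world axes, zero at the start; "moment": the same for the moment, N m; "gripper_width": finger opening in m.
Only numpy, scipy, OpenCV 4.12 (cv2) and the standard library are available. Lean on these libraries where they do the work, as an engineer would, in place of code of your own. Each camera call takes 0.05 s, during which the arm holds its last target.

TASK

Push the open carriage of the bench marking unit fully home by its front plate, then press the two large keys of the control box down together, one fingertip on each, hold both fully down for three seconds, let them spring back up and move clear. Nothing is to be gripped or lifted: do not touch the part clamped on the carriage, do not press the small key, and leave the control box and the other things on the bench where they are.

Things in the scene. Friction and masses are not known exactly. Their poses are not given: they have to be found in the camera images.
- marker: Grey bench marking unit, fixed to the bench, turned up to 17 degrees. Origin on the bench under the front plate's home position; x level, into the unit (roughly away from the robot), z up. Base plate 170 mm wide, top 12 mm above the bench, from x = -120 to +250 mm. White hood over the carriage's far end: x = 65 to 245 mm, 158 mm wide, 110 mm tall, with a dark block on it up to 140 mm.
- plate_front (a point): Centre of the outer face, towards the robot, of the carriage's dark steel front plate: 116 mm wide, 8 mm thick, from 16 to 68 mm above the bench (this point: 42 mm). Behind it is the aluminium carriage, 100 mm wide, 173 mm long with the plate, top 60 mm above the bench. x level, square to the plate, into the unit: pushing along x closes the carriage; y along the plate, z up.
- carriage (a joint): How far the carriage is open, in m: 0 is fully home against its stop, 0.11 fully open; it starts between 0.06 and 0.105. It slides with about 2.5 N of friction and stays where it is left.
- part_center (a point): Centre of the clamped steel part standing in two low jaws on the carriage: a stepped round, 32 mm then 22 mm diameter, 30 mm tall, top 90 mm above the bench, its axis 125 mm behind the outer face of the front plate. Not to be touched.
- control_box: Grey control box standing loose on rubber feet, about 1.5 to 2.2 kg, 100 mm (x) by 160 mm (y), top face 50 mm above the bench. Origin: centre of its underside, on the bench; x points roughly away from the robot (box turned up to about 29 degrees), z up. A rubber cable stub sticks out 20 mm on its far (+x) side.
- key_left_top (a point): Centre of the top of the large round black key on the box's +y side: 24 mm diameter, standing 14 mm proud of the box (64 mm above the bench when up). It lies 10 mm towards -x and 29 mm towards +y from the box's centre, so the two large keys are 58 mm apart, centre to centre. Axes as the box; the point goes down with the key.
- key_right_top (a point): The same for the other large key, on the box's -y side (29 mm towards -y).
- key_left (a joint): How far the left large key is pressed, in m: 0 up, 0.008 bottomed; springs back by itself. Takes 1.5 N to start and 5 N to bottom. It counts as down beyond 0.005.
- key_right (a joint): The same for the right large key.
- key_small (a joint): How far the small key is pressed, in m: 0 up, 0.004 bottomed. It must stay up.
- key_small_top (a point): Centre of the top of the small black key, 13 mm diameter, 57 mm above the bench, on the box's centre line 32 mm towards +x from the box's centre. Not to be pressed.
- oil_bottle: Bystander: white bottle 48 mm diameter, 120 mm tall, loose. Origin: centre of its underside.
- bushing: Bystander: steel ring 48 mm outside, 28 mm inside, 30 mm tall, loose. Origin: centre of its underside.
- mug: Bystander: white mug 76 mm diameter at the rim, 90 mm tall, loose, handle towards its +y. Origin: centre of its underside.
- screwdriver: Bystander: screwdriver lying on the bench, 190 mm long along its x axis, loose.
Mind the look-alikes: they are no part of the job. Leave any pink look-alike of the control_box alone.

How it is judged:
By the outcome, as a careful person would: the job done as asked, in the order asked, and still so for the second after the job is handed in, with the robot touching nothing.
It also fails if it takes over 56 s, if anything falls off the work surface, if the arm or the gripper's body presses on something with over 40 N, if the wrist force passes 120 N, or if a joint passes its speed limit or range.

## Working session

There is one attempt and no reset: what is moved stays moved. The work goes in short steps, Python scripts to look and compute and a tool call to move; the robot and the scene stay as the last step left them, time stands still between calls to the robot, and variables do not carry over. Pictures are saved under pics/ and viewed, and the job is handed in when it is done.

Besides the shell and the picture viewer there is one more tool, called after "Request:" as name(argument=value, ...) on one line, values as JSON. play_rows: Moves the arm, as the interface text tells. Its arguments: {"type":"object","properties":{"series":{"type":"array","items":{"type":"number"}},"jaw":{"type":"number"},"squeeze":{"type":"number"}},"required":["series"]}

```bash
mkdir -p pics; ls; python3 - <<'E'
from plant import *
import cv2
s=get_state()
for k in s: print(k,s[k])
for n in("top","side"):
    c=capture(n); cv2.imwrite(f"pics/{n}0.png",c["img"]); print(n,c["K"],c["world_from_camera"])
    import pickle; pickle.dump(c,open(f"{n}0.pkl","wb"))
E
```

```text
pics
time_s 0.0
joints [-5.05846621e+01  2.05905704e+01  6.33192820e-01 -1.84458123e-02
 -7.01340919e+01 -1.65059837e+01]
qd [-0.09684032 -0.01425981  0.02099175  0.09908801 -0.08042479 -0.12250413]
joint_torque [ 7.48211664e-05 -5.82724750e+01  2.93043673e+01  6.99712202e+00
  6.71414149e-03 -1.30416574e-04]
tcp_pos [ 0.26253106 -0.62133292  0.22563328]
eef_rot [  5.77298348  89.90690086 118.67605564]
contact_force [0.2803387  0.37546337 0.47622698]
moment [-0.01280978  0.05721061  0.00531231]
gripper_width 0.08780493739439692
top [[380.62684411   0.         282.26593599]
 [  0.         380.62684411 210.51537186]
 [  0.           0.           1.        ]] [[ 0.02559697 -0.99807295  0.05652591  0.48584253]
 [-0.9995094  -0.02453097  0.01947281 -0.02259955]
 [-0.01804865 -0.05699662 -0.99821122  1.31521203]
 [ 0.          0.          0.          1.        ]]
side [[388.40791059   0.         279.91733257]
 [  0.         388.40791059 204.01817284]
 [  0.           0.           1.        ]] [[-0.76907987 -0.38358135  0.51125484 -0.09072977]
 [-0.6390047   0.47866107 -0.60212671  0.76974941]
 [-0.01375321 -0.78977777 -0.61323888  0.88572503]
 [ 0.          0.          0.          1.        ]]
```

View pics/top0.png

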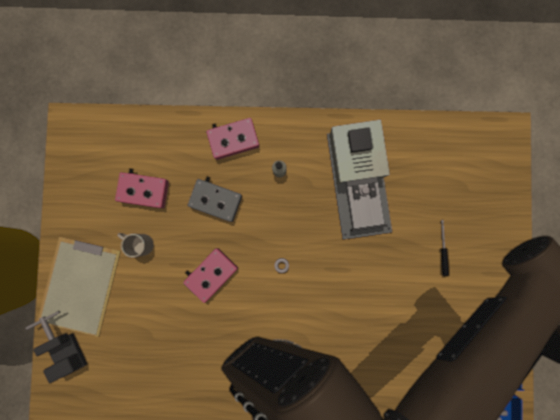

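View pics/side0.png

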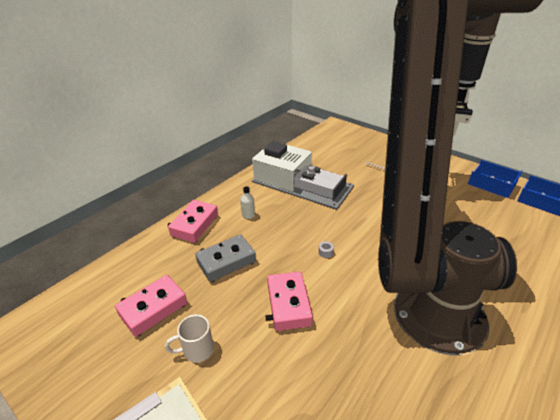

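Top view: the only grey control box is at about (215,200). The pink boxes at (233,139), (142,190) and (211,275) are look-alikes. The marking unit is at (362,180), with its front plate near (367,230). I'll confirm with enlarged crops.

```bash
python3 - <<'E'
import cv2,numpy as np
a=cv2.imread("pics/top0.png")
b=cv2.resize(a[165:235,175:255],None,fx=5,fy=5,interpolation=cv2.INTER_CUBIC)
c=cv2.resize(a[165:245,325:400],None,fx=5,fy=5,interpolation=cv2.INTER_CUBIC)
o=np.zeros((400,790,3),np.uint8);o[:350,:400]=b;o[:400,410:785]=c
cv2.imwrite("pics/crop_top0.png",o)
a=cv2.imread("pics/side0.png")
b=cv2.resize(a[225:285,185:265],None,fx=5,fy=5,interpolation=cv2.INTER_CUBIC)
c=cv2.resize(a[155:210,285:360],None,fx=5,fy=5,interpolation=cv2.INTER_CUBIC)
o=np.zeros((300,790,3),np.uint8);o[:300,:400]=b;o[:275,410:785]=c
cv2.imwrite("pics/crop_side0.png",o)
E
```

```text
(no output)
```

View pics/crop_top0.png

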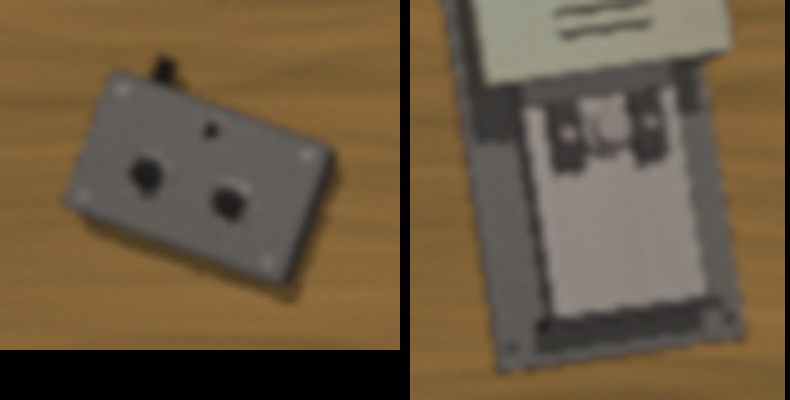

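View pics/crop_side0.png

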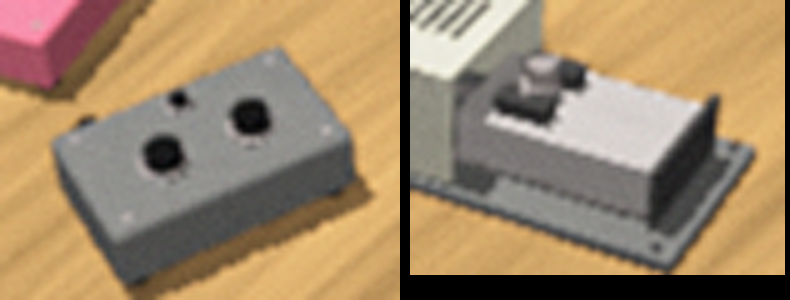

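```bash
cat > h.py <<'E'
import numpy as np,cv2,pickle
def L(n): return pickle.load(open(n,"rb"))
def ray(c,u,v):
    T=c["world_from_camera"];d=T[:3,:3]@np.linalg.solve(c["K"],[u,v,1.]);return T[:3,3],d
def plane(c,u,v,z):
    o,d=ray(c,u,v);return o+d*(z-o[2])/d[2]
def proj(c,p):
    T=c["world_from_camera"];q=c["K"]@(T[:3,:3].T@(np.asarray(p)-T[:3,3]));return q[:2]/q[2]
def tri(c1,p1,c2,p2):
    A=[];b=[]
    o1,d1=ray(c1,*p1);o2,d2=ray(c2,*p2)
    t=np.linalg.lstsq(np.c_[d1,-d2],o2-o1,rcond=None)[0]
    a,b=o1+t[0]*d1,o2+t[1]*d2
    return (a+b)/2,np.linalg.norm(a-b)
E
python3 - <<'E'
from h import *
t=L("top0.pkl");s=L("side0.pkl")
def blobs(c,x0,x1,y0,y1,thr):
    g=cv2.resize(c["img"][y0:y1,x0:x1],None,fx=8,fy=8,interpolation=cv2.INTER_CUBIC).max(2)
    n,l,st,ce=cv2.connectedComponentsWithStats((g<thr).astype(np.uint8))
    for i in range(1,n):
        if st[i,4]>300: print(ce[i]/8-.4375+[x0,y0],st[i,:4]/8,st[i,4]/64)
for thr in(50,60):
  print("top");blobs(t,190,240,180,222,thr); print("side");blobs(s,195,255,235,272,thr)
# box top face contour, top & side
for c,(x0,x1,y0,y1),nm in((t,(180,250,170,232),"top"),):
    im=c["img"][y0:y1,x0:x1]; hsv=cv2.cvtColor(im,cv2.COLOR_BGR2HSV)
    m=((hsv[...,1]<50)&(hsv[...,2]>75)).astype(np.uint8)
    m=cv2.morphologyEx(m,cv2.MORPH_CLOSE,np.ones((5,5)))
    ct=max(cv2.findContours(m,0,2)[0],key=cv2.contourArea)
    r=cv2.minAreaRect(ct);b=cv2.boxPoints(r)+[x0,y0];print(r)
    P=np.array([plane(c,*p,.05) for p in b]);print(P,P.mean(0),np.linalg.norm(np.diff(P,axis=0),axis=1))
E
```

```text
top
[207.27859477 180.24632353] [16.     0.     3.375  1.75 ] 4.78125
[203.82476182 199.70505469] [11.625 17.5    5.125  5.75 ] 22.140625
[220.2504845  205.44573643] [28.125 23.5    5.375  5.125] 20.15625
side
[220.28584835 244.43637387] [24.375  8.75   2.75   2.5  ] 5.203125
[234.7602459  248.03634599] [36.625 10.25   7.125  6.5  ] 36.21875
[217.30012479 255.41976913] [19.25  17.625  7.25   6.75 ] 37.5625
top
[207.29704746 180.43060155] [15.625  0.     4.     2.125] 7.078125
[203.83933424 199.73607337] [11.25  17.125  6.     6.5  ] 28.75
[235.6991782  210.60525828] [41.875 19.75   8.125 21.625] 31.609375
[220.21626631 205.44076216] [27.75  23.125  6.     5.875] 26.34375
side
[220.29131356 244.42085351] [24.25   8.5    3.125  2.875] 6.453125
[234.76105885 248.01466173] [36.5   10.125  7.375  6.625] 39.03125
[217.29783654 255.40038462] [19.    17.5    7.625  7.   ] 40.625
((33.81707000732422, 29.853660583496094), (45.78126525878906, 28.989864349365234), 20.2248592376709)
[[0.56634982 0.32028044 0.05      ]
 [0.65872172 0.29011471 0.05      ]
 [0.60879676 0.14380999 0.05      ]
 [0.51701312 0.17437025 0.05      ]] [0.58772036 0.23214385 0.05      ] [0.09717273 0.1545884  0.09673761]
```

```bash
python3 - <<'E'
from h import *
t=L("top0.pkl");s=L("side0.pkl")
for n,a,b in(("left",(203.83,199.72),(217.3,255.4)),("right",(220.23,205.44),(234.76,248.02))):
    print(n,tri(t,a,s,b),plane(t,*a,.062),plane(s,*b,.06))
c=np.array([.5877,.2321]);y=np.radians(-18.4);R=np.array([[np.cos(y),-np.sin(y)],[np.sin(y),np.cos(y)]])
for q in((-.01,.029),(-.01,-.029),(.032,0)): p=c+R@q;print(p,proj(t,[*p,.062]),proj(s,[*p,.062]))
# bigger crops of unit
a=t["img"][112:245,322:402];cv2.imwrite("pics/u_top.png",cv2.resize(a[45:],None,fx=9,fy=6.5 if 0 else 9,interpolation=cv2.INTER_LANCZOS4)[:600+192][192:])
b=s["img"][140:210,285:360];cv2.imwrite("pics/u_side.png",cv2.resize(b,None,fx=8,fy=8,interpolation=cv2.INTER_LANCZOS4))
E
```

```text
left (array([0.58687889, 0.26431892, 0.05604153]), np.float64(0.0003721022445437723)) [0.58626172 0.26283277 0.062     ] [0.58381314 0.26682684 0.06      ]
right (array([0.56906522, 0.20887234, 0.05547217]), np.float64(0.00012651755328932018)) [0.56858595 0.20763081 0.062     ] [0.56552264 0.21196415 0.06      ]
[0.58736506 0.26277389] [203.86006519 199.38889712] [217.40711304 253.6266753 ]
[0.56905742 0.20773909] [220.20237345 205.29718281] [234.86429548 246.272848  ]
[0.61806403 0.22199923] [216.4353704 190.4662579] [220.30152893 241.80792439]
```

View pics/u_top.png

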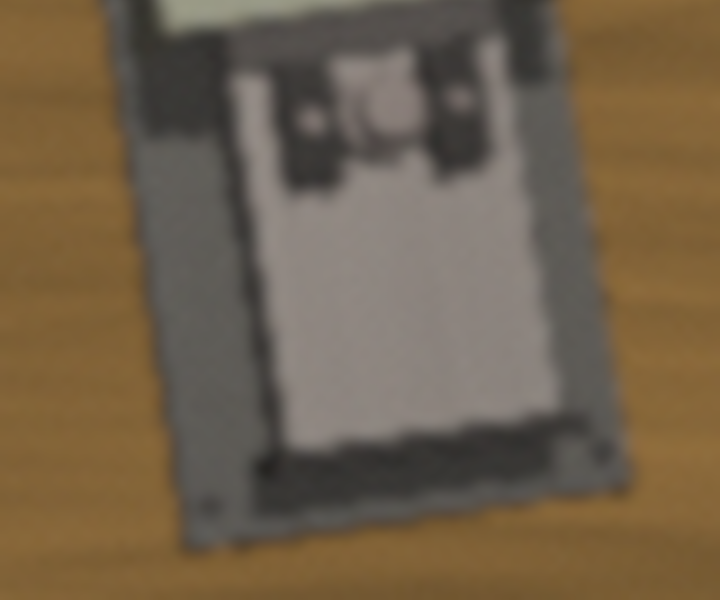

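View pics/u_side.png

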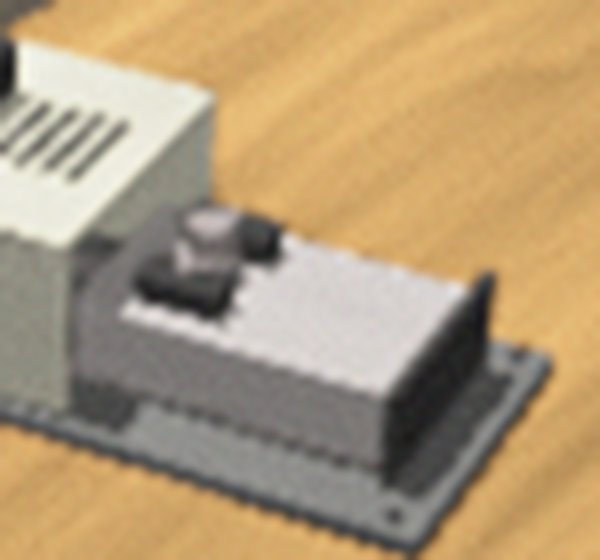

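```bash
python3 - <<'E'
from h import *
t=L("top0.pkl");s=L("side0.pkl")
T=lambda x,y,z:plane(t,x/9+322-.44,y/9+178.33-.44,z)
S=lambda x,y,z:plane(s,x/8+285-.44,y/8+140-.44,z)
a,b=T(187,550,.012),T(630,490,.012);print("base front",a,b,np.linalg.norm(a-b))
l=T(115,0,.012);print("left edge",l,a)
a2,b2=S(420,545,.012),S(552,360,.012);print("base front side",a2,b2,np.linalg.norm(a2-b2))
for f in(T,):
  p,q=f(288,455,.06),f(558,418,.06);print("carriage top front (inner face of plate)",p,q,np.linalg.norm(p-q))
p,q=S(390,392,.068),S(490,275,.068);print("plate top side",p,q,np.linalg.norm(p-q))
p,q=S(390,485,.016),S(490,350,.016);print("plate bot side",p,q,np.linalg.norm(p-q))
print("part",T(395,105,.09),S(213,220,.09))
p,q=T(255,470,.068),T(590,425,.068);print(p,q)
E
```

```text
base front [ 0.46752687 -0.20422419  0.012     ] [ 0.49446746 -0.37075954  0.012     ] 0.16870038395897005
left edge [ 0.67636188 -0.17331499  0.012     ] [ 0.46752687 -0.20422419  0.012     ]
base front side [ 0.46276707 -0.20064812  0.012     ] [ 0.49245923 -0.36320857  0.012     ] 0.16524988780035862
carriage top front (inner face of plate) [ 0.50372086 -0.23369934  0.06      ] [ 0.51968892 -0.33158276  0.06      ] 0.09917733027314493
plate top side [ 0.49878453 -0.2235424   0.068     ] [ 0.51473174 -0.33294591  0.068     ] 0.11055966745342127
plate bot side [ 0.49542844 -0.22507309  0.016     ] [ 0.51778575 -0.34655908  0.016     ] 0.12352609565404636
part [ 0.62942837 -0.26495338  0.09      ] [ 0.62625579 -0.26197591  0.09      ]
[ 0.49787229 -0.22051474  0.068     ] [ 0.51723022 -0.34117131  0.068     ]
```

Key measurements from the two views agree to within about 2–4 mm, and the 58 mm key spacing and 170 mm base width check out.
- Keys: left at about (0.587, 0.263), right at about (0.569, 0.208), box yaw −18.4°.
- Plate face: about (0.505, −0.283), yaw 9°, carriage open about 95 mm.

Next I'll turn the jaw axis along the plate, shut the fingers and travel high to the front of it.

Request:
play_rows(series=[0,0,0,0.1213,0,0,0,0.1213,0,-0.0242,0.0297,0,0,-0.0242,0.0297,0,0,-0.0242,0.0297,0], jaw=0)

```text
time_s: 0.52
tcp_pos: [0.3203, -0.5213, 0.2256]
eef_rot: [34.0, 89.9, 132.9]
contact_force: [0.6, -0.2, 0.6]
gripper_width: 0.06
```

Request:
play_rows(series=[0,-0.0242,0.0297,0,0,-0.0242,0.0297,0,0,-0.0242,0.0297,0,0,-0.0242,0.0297,0,0,-0.0242,0.0297,0])

```text
time_s: 0.93
tcp_pos: [0.4171, -0.355, 0.2264]
eef_rot: [29.2, 90.0, 128.2]
contact_force: [1.1, 0.7, -0.3]
gripper_width: 0.0264
```

Request:
play_rows(series=[0,-0.0242,0.0297,0,0,-0.0242,0.0297,0,0,0,0,0,0,0,0,0,0,0,0,0])

```text
time_s: 1.35
tcp_pos: [0.4552, -0.2903, 0.2264]
eef_rot: [68.6, 90.0, 167.6]
contact_force: [0.5, 0.1, -0.3]
gripper_width: 0.0008
```

Request:
play_rows(series=[0.037,0,0,0,0.037,0,0,0,0.037,0,0,0,0.037,0,0,0,0.02,0,0,0])

```text
time_s: 1.77
tcp_pos: [0.452, -0.2911, 0.0546]
eef_rot: [60.9, 89.7, 159.7]
contact_force: [0.4, -0.4, -0.0]
gripper_width: 0.0005
```

Request:
play_rows(series=[0.016,0,0,0,0,0,0,0,0,0,0,0,0,0,0,0,0,0,0,0])

```text
time_s: 2.18
tcp_pos: [0.456, -0.2913, 0.044]
eef_rot: [-116.2, 89.9, -17.2]
contact_force: [-0.7, 0.3, 0.2]
gripper_width: 0.0005
```

```bash
python3 - <<'E'
from plant import *
import cv2,pickle
print(get_state()["tcp_pos"],get_state()["contact_force"])
c=capture("side"); cv2.imwrite("pics/side1.png",cv2.resize(c["img"][110:230,240:420],None,fx=4,fy=4,interpolation=cv2.INTER_CUBIC))
E
```

```text
[ 0.45597243 -0.291259    0.04396872] [-0.74917404  0.31036269  0.20874076]
```

View pics/side1.png

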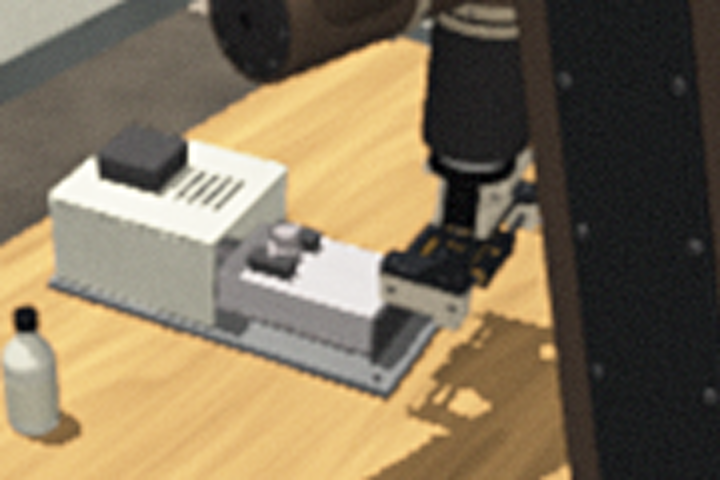

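Request:
play_rows(series=[0,-0.008,0,0,0,-0.008,0,0,0,-0.007,0,0,0,-0.005,0,0,0,-0.004,0,0])

```text
time_s: 2.65
tcp_pos: [0.4879, -0.2853, 0.0426]
eef_rot: [-114.8, 90.0, -15.8]
contact_force: [0.2, 0.2, -0.6]
gripper_width: 0.0002
```

Request:
play_rows(series=[0,-0.004,0,0,0,-0.004,0,0,0,-0.004,0,0,0,-0.004,0,0,0,-0.004,0,0])

```text
time_s: 3.07
tcp_pos: [0.5061, -0.2821, 0.0423]
eef_rot: [61.0, 89.9, 160.0]
contact_force: [-3.2, 1.3, 1.5]
gripper_width: 0.0002
```

Request:
play_rows(series=[0,-0.005,0,0,0,-0.006,0,0,0,-0.006,0,0,0,-0.006,0,0,0,-0.006,0,0])

```text
time_s: 3.48
tcp_pos: [0.5356, -0.2776, 0.0423]
eef_rot: [57.0, 90.0, 156.1]
contact_force: [-4.3, 1.8, 0.1]
gripper_width: 0.0006
```

Request:
play_rows(series=[0,-0.006,0,0,0,-0.006,0,0,0,-0.006,0,0,0,-0.006,0,0,0,-0.006,0,0])

```text
time_s: 3.9
tcp_pos: [0.5654, -0.273, 0.0424]
eef_rot: [64.8, 90.0, 163.8]
contact_force: [-3.3, 2.2, -1.3]
gripper_width: 0.0004
```

Request:
play_rows(series=[0,-0.005,0,0,0,-0.004,0,0,0,-0.003,0,0,0,-0.002,0,0,0,-0.002,0,0])

```text
time_s: 4.32
tcp_pos: [0.5809, -0.2707, 0.0426]
eef_rot: [-118.0, 90.0, -19.0]
contact_force: [-3.1, 1.7, -2.1]
gripper_width: 0.0004
```

Request:
play_rows(series=[0,-0.002,0,0,0,-0.002,0,0,0,-0.001,0,0,0,-0.001,0,0,0,-0.001,0,0])

```text
time_s: 4.73
tcp_pos: [0.5876, -0.2696, 0.0426]
eef_rot: [125.1, 90.0, -135.9]
contact_force: [-5.1, 0.4, 0.3]
gripper_width: 0.0002
```

Request:
play_rows(series=[0,-0.001,0,0,0,-0.001,0,0,0,-0.001,0,0,0,0,0,0,0,0,0,0])

```text
time_s: 5.15
tcp_pos: [0.5876, -0.2695, 0.0426]
eef_rot: [79.0, 89.7, 178.0]
contact_force: [-11.2, -0.9, 5.1]
gripper_width: 0.0006
```

Request:
play_rows(series=[0,-0.001,0,0,0,-0.001,0,0,0,-0.001,0,0,0,0,0,0,0,0,0,0])

```text
time_s: 5.57
tcp_pos: [0.5876, -0.2695, 0.0426]
eef_rot: [79.0, 89.4, 178.0]
contact_force: [-19.5, -2.6, 12.6]
gripper_width: 0.0006
```

```bash
python3 - <<'E'
from plant import *
import cv2,pickle
print(get_state()["tcp_pos"],get_state()["contact_force"])
c=capture("side"); cv2.imwrite("pics/side2.png",cv2.resize(c["img"][110:230,240:420],None,fx=4,fy=4,interpolation=cv2.INTER_CUBIC))
E
```

```text
[ 0.58764704 -0.26945932  0.04258803] [-19.51951312  -2.637938    12.5572784 ]
```

View pics/side2.png

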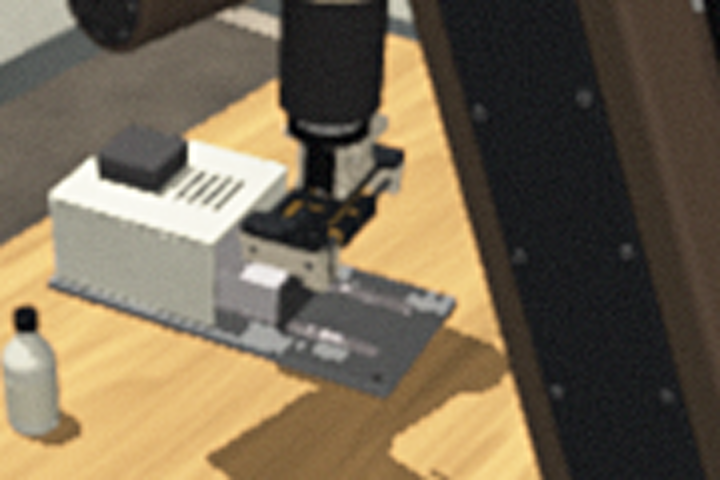

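The carriage has hit its stop: force rose from 5 to 20 N with no motion, at the expected home position. Backing off, then lifting.

Request:
play_rows(series=[0,0.004,0,0,0,0.006,0,0,0,0.012,0,0,0,0.02,0,0,0,0.02,0,0])

```text
time_s: 6.03
tcp_pos: [0.5325, -0.2785, 0.0428]
eef_rot: [-112.1, 89.9, -13.1]
contact_force: [-0.0, -0.0, -0.7]
gripper_width: 0.0005
```

Request:
play_rows(series=[-0.02,0,0,0,-0.035,0,0,0,-0.035,0,0,0,-0.035,0,0,0,-0.035,0,0,0])

```text
time_s: 6.45
tcp_pos: [0.5323, -0.2785, 0.2049]
eef_rot: [-113.4, 89.9, -14.4]
contact_force: [0.4, 0.1, -0.3]
gripper_width: 0.0005
```

Request:
play_rows(series=[0,0,0,0.1195,0,0,0,0.1195,0,0,0,0.1195,0,0,0,0.1195,0,0,0,0], jaw=50)

```text
time_s: 6.87
tcp_pos: [0.5326, -0.2785, 0.2032]
eef_rot: [-81.8, 89.9, -10.5]
contact_force: [-0.2, -0.0, -0.4]
gripper_width: 0.0281
```

```bash
python3 - <<'E'
from plant import *
import cv2,pickle
s=get_state();print(s["tcp_pos"],s["eef_rot"],s["gripper_width"])
c=capture("side"); pickle.dump(c,open("side3.pkl","wb"))
cv2.imwrite("pics/side3.png",cv2.resize(c["img"][60:230,220:400],None,fx=3.5,fy=3.5,interpolation=cv2.INTER_CUBIC))
import numpy as np
th=np.radians(71.4);z=np.array([np.cos(th),np.sin(th)]);y=np.array([-z[1],z[0]])
d=np.array([.578,.2357])-s["tcp_pos"][:2];print(d@y,d@z)
E
```

```text
[ 0.53256812 -0.27845981  0.20316733] [-81.81439225  89.86694892 -10.50551843] 0.028081682814169354
0.12093715487674686 0.5017953465706297
```

View pics/side3.png

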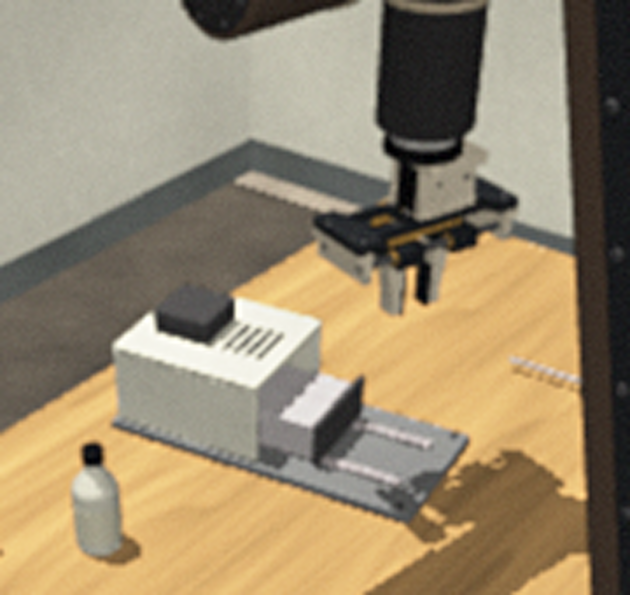

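Request:
play_rows(series=[0,0.008,0.0334,0,0,0.008,0.0334,0,0,0.008,0.0334,0,0,0.008,0.0334,0,0,0.008,0.0334,0])

```text
time_s: 7.33
tcp_pos: [0.5471, -0.1058, 0.2028]
eef_rot: [-67.6, 89.9, 4.2]
contact_force: [0.1, 0.4, 0.1]
gripper_width: 0.0438
```

Request:
play_rows(series=[0,0.008,0.0334,0,0,0.008,0.0334,0,0,0.008,0.0334,0,0,0.008,0.0334,0,0,0.008,0.0334,0])

```text
time_s: 7.75
tcp_pos: [0.5618, 0.0656, 0.203]
eef_rot: [-52.3, 89.9, 19.7]
contact_force: [0.9, 0.5, -1.1]
gripper_width: 0.044
```

Request:
play_rows(series=[0,0.008,0.0334,0,0,0.008,0.0334,0,0,0.008,0.0334,0,0,0.008,0.0334,0,0,0.008,0.0334,0])

```text
time_s: 8.17
tcp_pos: [0.5764, 0.2368, 0.2029]
eef_rot: [-39.0, 89.9, 32.9]
contact_force: [1.8, -0.4, 0.4]
gripper_width: 0.0437
```

Request:
play_rows(series=[0.03,0,0,0,0.03,0,0,0,0.02,0,0,0,0,0,0,0,0,0,0,0])

```text
time_s: 8.58
tcp_pos: [0.5762, 0.2347, 0.1221]
eef_rot: [160.6, 89.9, -127.6]
contact_force: [1.2, 0.4, 0.9]
gripper_width: 0.0438
```

```bash
python3 - <<'E'
from plant import *
from h import *
s=get_state();print(s["tcp_pos"],s["eef_rot"],s["gripper_width"],s["contact_force"])
th=np.radians(s["eef_rot"][2]-s["eef_rot"][0]);print(np.degrees(th))
c=capture("side"); pickle.dump(c,open("side4.pkl","wb"))
t=capture("top"); pickle.dump(t,open("top4.pkl","wb"))
cv2.imwrite("pics/side4.png",cv2.resize(c["img"][170:290,150:300],None,fx=5,fy=5,interpolation=cv2.INTER_CUBIC))
cv2.imwrite("pics/top4.png",t["img"])
z=np.array([np.cos(th),np.sin(th)]);y=np.array([-z[1],z[0]])
d=np.array([.578,.2357])-s["tcp_pos"][:2];print(d@y,d@z)
p=s["tcp_pos"]
for w in(-.0325,-.022,.022,.0325): q=proj(c,[*(p[:2]+z*w),p[2]]);print(w,(q-[150,170])*5)
for q in((.587,.263,.064),(.569,.208,.064)): print((proj(c,q)-[150,170])*5)
E
```

```text
[0.57618404 0.23465164 0.12210205] [ 160.58033446   89.89676531 -127.60904606] 0.04375021608637509 [1.16166945 0.3906764  0.86601848]
-288.1893805199704
-0.0013979557843124598 0.0015628428941830714
-0.0325 [424.06731415 306.23606457]
-0.022 [408.06473151 312.74259599]
0.022 [339.66327447 340.55412109]
0.0325 [323.01202221 347.32439676]
[336.79932646 416.2285006 ]
[423.80451303 379.25839808]
```

View pics/side4.png

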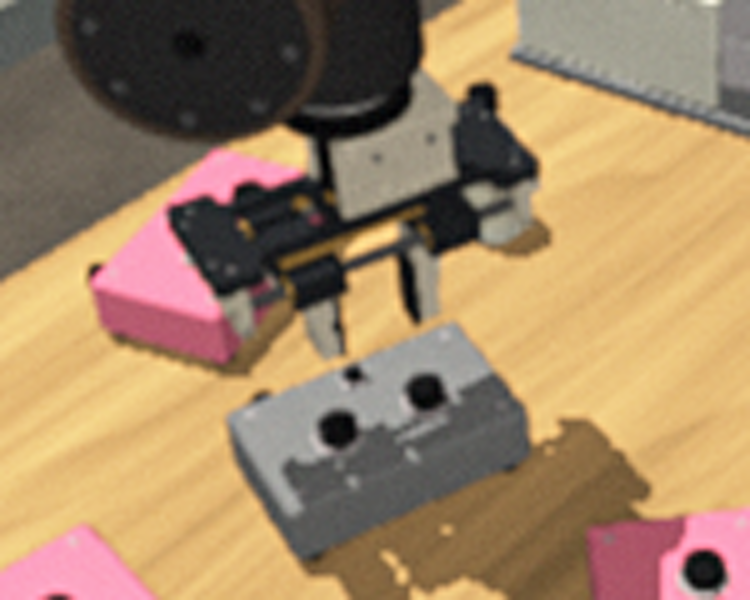

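View pics/top4.png

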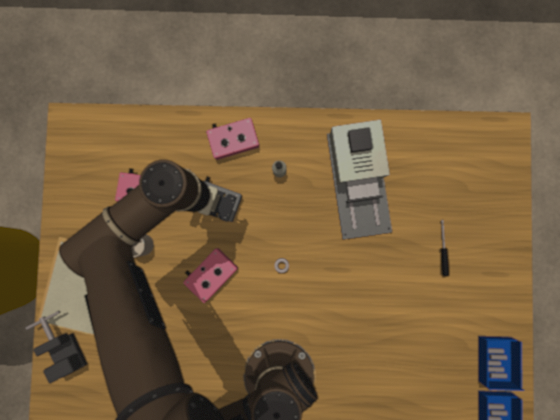

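Top view: the arm is over the grey box, and the carriage at (363,190) is home. Enlarged side view: the fingertips sit above the two large keys at (338,428) and (425,390), both on the grey box. I'll make a fine correction and lower.

Request:
play_rows(series=[0.015,-0.0014,0.0016,0,0.015,0,0,0,0.008,0,0,0,0.005,0,0,0,0,0,0,0])

```text
time_s: 9.1
tcp_pos: [0.5783, 0.2359, 0.0796]
eef_rot: [-169.5, 90.0, -97.9]
contact_force: [0.5, -0.6, -0.4]
gripper_width: 0.0437
```

Request:
play_rows(series=[0.004,0,0,0,0.003,0,0,0,0.002,0,0,0,0,0,0,0,0,0,0,0])

```text
time_s: 9.52
tcp_pos: [0.5783, 0.236, 0.0707]
eef_rot: [-93.6, 90.0, -22.0]
contact_force: [0.2, 0.1, -0.2]
gripper_width: 0.0437
```

```bash
python3 - <<'E'
from plant import *
from h import *
s=get_state();print(s["tcp_pos"],s["eef_rot"],s["gripper_width"],s["contact_force"])
c=capture("side"); pickle.dump(c,open("side5.pkl","wb"))
cv2.imwrite("pics/side5.png",cv2.resize(c["img"][200:290,180:270],None,fx=6.5,fy=6.5,interpolation=cv2.INTER_CUBIC))
E
```

```text
[0.57825867 0.23604412 0.07065382] [-93.58287653  89.9959062  -21.95889137] 0.04372344498756277 [ 0.22846913  0.10156907 -0.22615734]
```

View pics/side5.png

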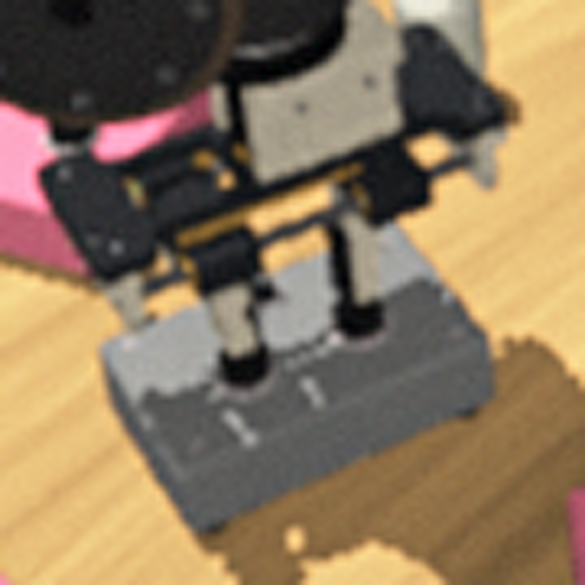

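The fingertips are centred just above both keys. Pressing slowly.

Request:
play_rows(series=[0.002,0,0,0,0.002,0,0,0,0.002,0,0,0,0.002,0,0,0,0.002,0,0,0])

```text
time_s: 9.98
tcp_pos: [0.5782, 0.2361, 0.0607]
eef_rot: [-83.2, 90.0, -11.6]
contact_force: [-2.8, 0.4, 5.4]
gripper_width: 0.0442
```

Request:
play_rows(series=[0.002,0,0,0,0.002,0,0,0,0.002,0,0,0,0.002,0,0,0,0.001,0,0,0])

```text
time_s: 10.4
tcp_pos: [0.5784, 0.2361, 0.0558]
eef_rot: [-78.7, 89.9, -7.0]
contact_force: [-18.4, -4.2, 44.7]
gripper_width: 0.0439
```

Request:
play_rows(series=[0.001,0,0,0,0.001,0,0,0,0,0,0,0,0,0,0,0,0,0,0,0])

```text
time_s: 10.82
tcp_pos: [0.5785, 0.2361, 0.0557]
eef_rot: [-62.4, 89.8, 9.3]
contact_force: [-20.1, -3.6, 49.8]
gripper_width: 0.0436
```

Request:
play_rows(series=[-0.001,0,0,0,-0.001,0,0,0,-0.0005,0,0,0,0,0,0,0,0,0,0,0])

```text
time_s: 11.23
tcp_pos: [0.5784, 0.2361, 0.056]
eef_rot: [-61.6, 89.9, 10.1]
contact_force: [-12.0, -3.6, 32.6]
gripper_width: 0.0438
```

```bash
python3 - <<'E'
from plant import *
from h import *
s=get_state();print(s["tcp_pos"],s["eef_rot"],s["gripper_width"],s["contact_force"],s["moment"])
c=capture("side"); pickle.dump(c,open("side6.pkl","wb"))
cv2.imwrite("pics/side6.png",cv2.resize(c["img"][200:290,180:270],None,fx=6.5,fy=6.5,interpolation=cv2.INTER_CUBIC))
E
```

```text
[0.57839998 0.23605845 0.05595204] [-61.6212358   89.89256397  10.06628644] 0.04375558153050989 [-11.99085167  -3.63693932  32.59778103] [-1.03420701  4.80935308 -0.10802624]
```

View pics/side6.png

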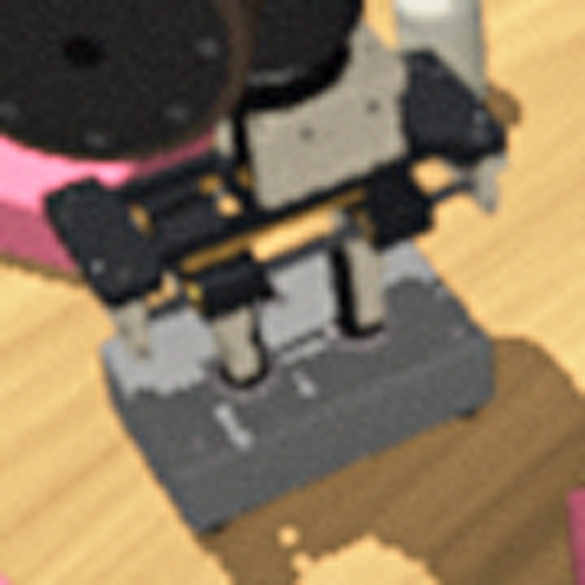

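Both keys are fully down (TCP z 0.056, 33 N) and the box has not moved. Holding for more than 3 s from here.

Request:
play_rows(series=[0,0,0,0,0,0,0,0,0,0,0,0,0,0,0,0,0,0,0,0])

```text
time_s: 11.7
tcp_pos: [0.5784, 0.2361, 0.0559]
eef_rot: [-62.0, 89.9, 9.7]
contact_force: [-14.0, -2.7, 32.4]
gripper_width: 0.0438
```

Request:
play_rows(series=[0,0,0,0,0,0,0,0,0,0,0,0,0,0,0,0,0,0,0,0])

```text
time_s: 12.12
tcp_pos: [0.5784, 0.2361, 0.056]
eef_rot: [-62.0, 89.9, 9.7]
contact_force: [-12.7, -1.8, 32.6]
gripper_width: 0.0438
```

Request:
play_rows(series=[0,0,0,0,0,0,0,0,0,0,0,0,0,0,0,0,0,0,0,0])

```text
time_s: 12.53
tcp_pos: [0.5784, 0.2361, 0.056]
eef_rot: [-61.7, 89.9, 10.0]
contact_force: [-12.6, -2.7, 32.3]
gripper_width: 0.044
```

Request:
play_rows(series=[0,0,0,0,0,0,0,0,0,0,0,0,0,0,0,0,0,0,0,0])

```text
time_s: 12.95
tcp_pos: [0.5784, 0.2361, 0.056]
eef_rot: [-60.4, 89.9, 11.2]
contact_force: [-12.9, -2.4, 32.4]
gripper_width: 0.0442
```

Request:
play_rows(series=[0,0,0,0,0,0,0,0,0,0,0,0,0,0,0,0,0,0,0,0])

```text
time_s: 13.37
tcp_pos: [0.5784, 0.2361, 0.056]
eef_rot: [-61.5, 89.9, 10.2]
contact_force: [-12.7, -2.5, 31.7]
gripper_width: 0.044
```

Request:
play_rows(series=[0,0,0,0,0,0,0,0,0,0,0,0,0,0,0,0,0,0,0,0])

```text
time_s: 13.78
tcp_pos: [0.5784, 0.2361, 0.056]
eef_rot: [-60.6, 89.9, 11.0]
contact_force: [-12.9, -1.1, 32.1]
gripper_width: 0.0438
```

Request:
play_rows(series=[0,0,0,0,0,0,0,0,0,0,0,0,0,0,0,0,0,0,0,0])

```text
time_s: 14.2
tcp_pos: [0.5784, 0.2361, 0.056]
eef_rot: [-62.0, 89.9, 9.7]
contact_force: [-12.8, -3.3, 32.0]
gripper_width: 0.0436
```

Request:
play_rows(series=[0,0,0,0,0,0,0,0,0,0,0,0,0,0,0,0,0,0,0,0])

```text
time_s: 14.62
tcp_pos: [0.5784, 0.2361, 0.056]
eef_rot: [-61.6, 89.9, 10.1]
contact_force: [-12.8, -2.6, 32.7]
gripper_width: 0.0435
```

Request:
play_rows(series=[-0.001,0,0,0,-0.001,0,0,0,-0.002,0,0,0,-0.003,0,0,0,-0.004,0,0,0])

```text
time_s: 15.03
tcp_pos: [0.5782, 0.2361, 0.0636]
eef_rot: [-51.6, 90.0, 20.0]
contact_force: [-1.6, -0.8, 3.4]
gripper_width: 0.0439
```

Request:
play_rows(series=[-0.006,0,0,0,-0.012,0,0,0,-0.025,0,0,0,-0.035,0,0,0,-0.035,0,0,0])

```text
time_s: 15.45
tcp_pos: [0.5776, 0.2356, 0.1771]
eef_rot: [148.3, 89.9, -140.0]
contact_force: [1.7, -0.0, 0.5]
gripper_width: 0.0443
```

Request:
play_rows(series=[-0.03,0,0,0,0,0.03,-0.025,0,0,0.03,-0.025,0,0,0.03,-0.025,0,0,0.03,-0.025,0])

```text
time_s: 15.87
tcp_pos: [0.4314, 0.1781, 0.2062]
eef_rot: [20.8, 90.0, 92.4]
contact_force: [-0.3, 0.9, 0.3]
gripper_width: 0.0436
```

Request:
play_rows(series=[0,0,-0.035,0,0,0,-0.035,0,0,0,-0.035,0,0,0,-0.035,0,0,0,0,0])

```text
time_s: 16.28
tcp_pos: [0.3859, 0.0423, 0.2065]
eef_rot: [46.8, 90.0, 118.3]
contact_force: [-1.2, -0.6, -0.6]
gripper_width: 0.0439
```

```bash
python3 - <<'E'
from plant import *
from h import *
s=get_state();print(s["time_s"],s["tcp_pos"],s["contact_force"])
c=capture("side"); t=capture("top"); pickle.dump(c,open("side7.pkl","wb"));pickle.dump(t,open("top7.pkl","wb"))
a=np.hstack([c["img"][130:300,180:390],L("side0.pkl")["img"][130:300,180:390]])
cv2.imwrite("pics/side7.png",cv2.resize(a,None,fx=1.9,fy=1.9,interpolation=cv2.INTER_CUBIC))
cv2.imwrite("pics/top7.png",t["img"])
E
```

```text
16.2833 [0.38590416 0.04233256 0.20653089] [-1.24092424 -0.62296185 -0.5575944 ]
```

View pics/side7.png

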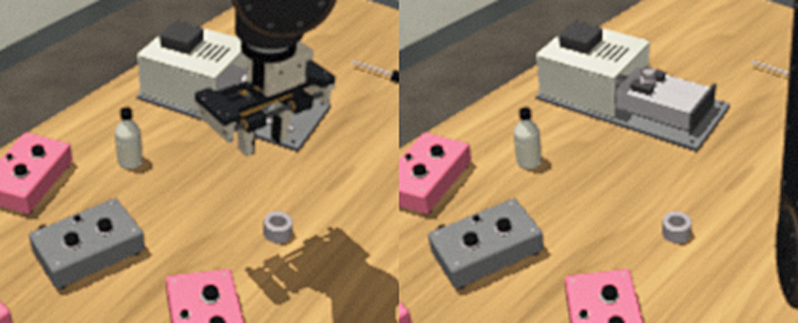

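View pics/top7.png

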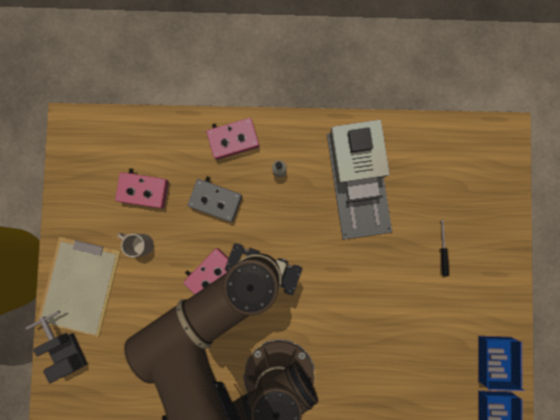

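Side view: box, bottle, bushing and pink boxes are where they were, and the keys are up again. Top view: the carriage at (363,188) is home and the grey box is still at (215,200). One numeric check before handing in.

```bash
python3 - <<'E'
from h import *
from plant import *
for n in("0","7"):
  for v,(x0,x1,y0,y1) in(("top",(190,235,185,222)),("side",(195,255,238,272))):
    c=L(v+n+".pkl")
    g=cv2.resize(c["img"][y0:y1,x0:x1],None,fx=8,fy=8,interpolation=cv2.INTER_CUBIC).max(2)
    k,l,st,ce=cv2.connectedComponentsWithStats((g<50).astype(np.uint8))
    print(n,v,[np.round(ce[i]/8+[x0,y0],1).tolist()+[round(st[i,4]/64)] for i in range(1,k) if st[i,4]>300])
a=L("top0.pkl")["img"];b=L("top7.pkl")["img"]
o=np.hstack([x[165:245,325:400] for x in(a,b)]);cv2.imwrite("pics/u7.png",cv2.resize(o,None,fx=5,fy=5,interpolation=cv2.INTER_CUBIC))
t=L("top7.pkl")
print([proj(t,[.5995+.0079-.156*w*0,-.268,.06])])
E
```

```text
0 top [[204.3, 200.1, 22], [220.7, 205.9, 20]]
0 side [[220.7, 244.9, 5], [235.2, 248.5, 36], [217.7, 255.9, 38]]
7 top [[204.2, 200.1, 21], [220.7, 205.9, 19]]
7 side [[220.7, 244.9, 5], [235.2, 248.5, 36], [217.7, 255.8, 38]]Traceback (most recent call last):
  File "<stdin>", line 12, in <module>
NameError: name 'w' is not defined
```

View pics/u7.png

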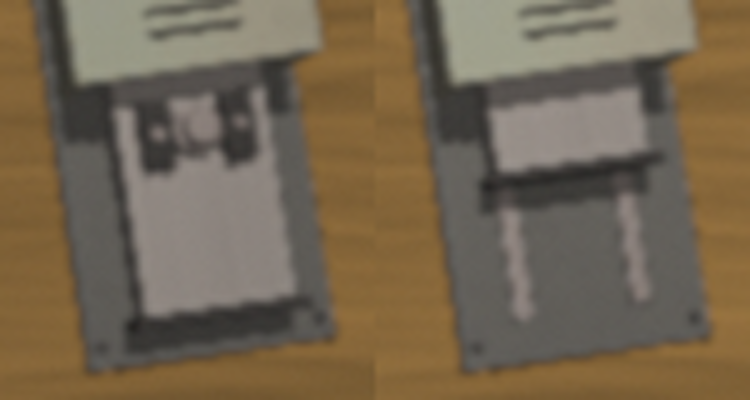

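```bash
python3 - <<'E'
from plant import *
print(get_state()["contact_force"]); print(close_job())
E
```

```text
[ 0.32318183 -0.28572215  0.96233425]
the job is handed in; nothing more can be done
None
```

I pushed the carriage home, pressed and held both large keys of the grey control box, released them, moved clear and handed the job in at about 16.4 s.

- **Carriage:** I pushed it by its front plate with shut fingers until it hit its stop. Force then rose from about 5 to 23 N with no movement, and the plate was within about 3 mm of the estimated home position. The final picture shows it home.
- **Keys:** I pressed both together, one fingertip on each, and held them for over 4 s at TCP height 0.056 m, the bottomed height, with about 32 N in total. On the way down the wrist force briefly reached about 54 N (50 N of it vertical), shared over the two fingertips, so I eased it off before the hold. There was also a sideways force, about 20 N at the peak and 13 N during the hold.
- **Final checks:** In both views the key positions match the first pictures to 0.1 px, so the large keys are back up and the box has not moved. The small key looks the same in the side view. The bottle, bushing, mug and screwdriver look unmoved by eye, and the arm is clear with contact force at noise level.
- **Check that failed:** A last script to compare the home plate's pixel position numerically stopped on an error. That check rests on the picture and the push force instead.

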